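Swap the keypad on the test dock with the supply isolated

ROBOT

A 7-joint arm with a two-finger parallel gripper is mounted at the origin on the work surface. World frame = base frame: x ahead of the robot, y to its left, z up, the work surface at z = 0. Lengths are in m, angles in rad, forces in N, time in s.
With the tool pointing down it reaches from about 0.4 to 0.85 m from the base axis. Payload 10.4 kg.
Tool frame: the origin (TCP) lies at the centre of the arm's flange, where the gripper is bolted on; the fingertips stand 173 mm ahead of it and the grasp point (between the pads) lies 155 mm ahead of it; z points along the fingers, y is the line along which they close (so a half turn about z gives the same grasp; the last joint's range is limited). The gripper opens to 85 mm and grips with 20 to 120 N. Pads are 22 mm wide; open, the fingers measure 114 mm over their backs; the gripper's body (76 mm by 85 mm) begins 54 mm behind the grasp point. The pads swing forward as they close: fully open they stand 13 mm farther back than shut.
Start: joints at [-1.128, 0.332, -0.065, 1.46, 0.022, 1.35, -0.088], TCP at [0.281, 0.558, 0.405] pointing down, gripper open.
Joint ranges: [-2.6, 2.6], [-0.5, 2.12], [-1.47, 1.34], [0.16, 2.42], [-1.27, 4.41], [0.06, 2.06], [-2.6, 2.6]. Speed limits (rad/s): [2.22, 2.22, 2.79, 2.79, 3.14, 3.14, 3.14].

INTERFACE

Orientations are given as a unit quaternion [x, y, z, w].
In Python, from workcell import manip, viewer, finder gives the robot as it stands.
- The arm moves only by the tool arm_command, never from a script. Its argument "plan" is a list of rows, each an object with "dp": the shift along the tool's x, y, z in mm, a list of three; "spin": the turn about the tool's z in rad. A call has 1 to 5 rows; each row shifts and turns the commanded pose from where the row before left it, along the tool's axes as they then stand; what a row does not reach is not made up. A row lasts 1/10 s, in which the tool goes at most 50 mm and 8.59 degrees, less where a joint would pass 70% of its speed; a pose out of reach is approached as far as the arm can. A call is refused whole if a number of a shift passes 50 or a number of a turn 0.15, either way. A call with a gripper value outside its range is refused whole. "grip" is the closure, from -1 (fully open) to 1 (shut), set as the call begins (left out, the last holds). The fingers move at their own pace and stop on an object; "newtons" is the grip in N (left out, the last holds). Time passes only in rows, so rows that do not move let the fingers close. It gives the time, the measured TCP pose, the force, the opening and the grip force at its end, in the units of the state.
- manip.get_obs(): the state, without advancing time (a new reading comes with each control period).
- viewer.camera(name): name is "side" or "top"; returns the picture (400x640x3 uint8, blue, green, red); there is no depth.
- viewer.camera_params(name): a dict with "vertical_fov" (degrees; the focal length in pixels is half the picture's height over the tangent of half this angle, whatever the lens; pixels are square), "cx", "cy" (the principal point, pixels), "R" (3x3) and "t" (3): a world point X has camera coordinates R X + t. Camera axes: x right, y down, z forward; pixel columns grow to the right and rows downward; lengths in m; the calibration is good to about 2 mm. A picture is of the moment at which its call begins. camera_params takes no time and is no camera call.
- manip.hand_in(): hands the job in; it is judged then, once.
Trained networks look in the newest picture that a camera, given by its name, has taken for a name from the list of things; names that differ only in an ending like _2 or _b are one class to them, and where a whole thing is asked for, a point or a joint stands for the part that bears it (a point fixed in the world has none). Each returns a list of dicts, best first, with "score" (0 to 1); they miss things now and then, are a little off and sometimes report something else, mostly with a low value. They report only what shows in the picture. A call takes as long as a camera call.
- finder.find_in(camera, thing): "position" ([x, y, z] in m, in world coordinates, good to about 4 mm: the middle of the surface that is visible of it).
The state is a dict: "clock": time; "joint_pos": joint angles; "joint_velocities": joint speeds; "tau": joint torques, N m; "position": TCP position; "ee_rot": TCP orientation; "ft_force": force on the tool from outside, world axes, zero at the start; "torque": the same for the moment, N m; "grip_width": opening from 0.0 (shut) to 1.0 (fully open); "grasp_force": force on a finger pad.
Only numpy, scipy, OpenCV 4.12 (cv2) and the standard library are available. Lean on these libraries where they do the work, as an engineer would, in place of code of your own. Each camera call takes 0.05 s, during which the arm holds its last target. There are 200 camera calls.

TASK

Throw the bench isolator lever over to off (the red side); only then take the blue-banded keypad off the black test dock and lay it in the empty tray with blue tags, and after that lay the yellow-banded keypad from its tray in the dock. Lay both keypads flat and fully down inside their pockets, setting them down rather than dropping them, then throw the lever fully back to on (the green side). Do not hold a keypad unless the lever is fully off, and leave the purple keypad, the spray bottle and the screwdriver alone.

Things in the scene. Friction and masses are not known exactly. Their poses are not given: they have to be found in the camera images.
- isolator (a joint): isolator lever angle in rad about the box's y axis: 0 = off, lever leaning 0.6 rad from upright towards the box's -x (red plate); 1.2 = on, leaning 0.6 rad towards +x (green plate). Past the upright it falls over by its own weight to the nearer end stop; about 2 N at the handle starts it. The pivot lies 35 above the origin of isolator_box
- isolator_grip (a point): centre of the red crossbar handle on top of the lever: bar 18 thick, 70 long along the box's y, 90 from the pivot; the steel arm below it is 12 thick (x) and 20 wide (y)
- isolator_box: grey isolator box (fixed): foot 170 (x) x 90 (y) x 10, body 105 x 76 up to 40 high; red plates on its -x half (off) and green plates on its +x half (on), both on top and on the foot, red-handled lever in the middle. Origin at the centre of the underside, z up
- dock: black test dock (fixed): tray 134 (x) x 74 (y) outside, floor 5 thick, pocket 122 x 62 for a keypad lying along x, lip 13 above the table, with a lamp block 34 long x 13 high joined to its +x end. Origin at the centre of the pocket, on the table, so a keypad lying in it has its origin 5 above this; z up
- bay_blue: grey open tray (fixed), 134 (x) x 74 (y) outside, floor 5 thick, pocket 122 x 62 for a keypad lying along x, lip 13 above the table; a blue tag block 20 x 70 x 10 outside each end. Origin at the centre of the underside, on the table, so a keypad lying in it has its origin 5 above this; z up. Empty at the start
- bay_yellow: grey open tray (fixed), 134 (x) x 74 (y) outside, floor 5 thick, pocket 122 x 62 for a keypad lying along x, lip 13 above the table; a yellow tag block 20 x 70 x 10 outside each end. Origin at the centre of the underside, on the table, so a keypad lying in it has its origin 5 above this; z up. Holds the yellow keypad at the start
- bay_purple: grey open tray (fixed), 134 (x) x 74 (y) outside, floor 5 thick, pocket 122 x 62 for a keypad lying along x, lip 13 above the table; a purple tag block 20 x 70 x 10 outside each end. Origin at the centre of the underside, on the table, so a keypad lying in it has its origin 5 above this; z up. Empty, and stays empty
- pad_blue: beige keypad with two rows of four keys, housing 112 long (x) x 52 wide (y) x 30 high, keys rise to 40 (key block 78 x 40 in the middle), 0.22 kg; a blue band 12 wide wraps both ends, so either way round is the same. Origin at the centre of the underside, z up. Lies in the dock at the start
- pad_yellow: beige keypad with two rows of four keys, housing 112 long (x) x 52 wide (y) x 30 high, keys rise to 40 (key block 78 x 40 in the middle), 0.22 kg; a yellow band 12 wide wraps both ends, so either way round is the same. Origin at the centre of the underside, z up. Lies in the yellow tray at the start
- pad_purple: beige keypad with two rows of four keys, housing 112 long (x) x 52 wide (y) x 30 high, keys rise to 40 (key block 78 x 40 in the middle), 0.22 kg; a purple band 12 wide wraps both ends, so either way round is the same. Origin at the centre of the underside, z up. Three keys missing; lies on the table, a bystander
- spray: spray bottle, 76 across and 198 high, clear with a yellow label and white head; a bystander. Origin at the centre of the underside
- screwdriver: screwdriver with a red handle, 200 long, lying on the table along its x; a bystander. Origin at the underside of its middle

How it is judged:
By the outcome, as a careful person would: the job done as asked, in the order asked, and still so for the second after the job is handed in, with the robot touching nothing.
It also fails if it takes over 64 s, if anything falls off the work surface, if the arm or the gripper's body presses on something with over 40 N, if the wrist force passes 120 N, or if a joint passes its speed limit or range.

## Working session

There is one attempt and no reset: what is moved stays moved. The work goes in short steps, Python scripts to look and compute and a tool call to move; the robot and the scene stay as the last step left them, time stands still between calls to the robot, and variables do not carry over. Pictures are saved under pics/ and viewed, at most 10 in all, crops included, and the job is handed in when it is done.

Besides the shell and the picture viewer there is one more tool, called after ">>>" as name(argument=value, ...) on one line, values as JSON. arm_command: Moves the arm, as the interface text tells. Its arguments: {"type":"object","properties":{"plan":{"type":"array","items":{"type":"object","properties":{"dp":{"type":"array","items":{"type":"number"}},"spin":{"type":"number"}}}},"grip":{"type":"number"},"newtons":{"type":"number"}},"required":["plan"]}

```bash
mkdir -p pics; ls
python3 - <<'E'
from workcell import manip, viewer, finder
import cv2, numpy as np
o=manip.get_obs(); print({k:np.round(v,3).tolist() for k,v in o.items()})
for c in("top","side"):
    im=viewer.camera(c); cv2.imwrite(f"pics/{c}0.png",im); p=viewer.camera_params(c)
    print(c,p["vertical_fov"],p["cx"],p["cy"],np.round(p["R"],3).tolist(),np.round(p["t"],3).tolist())
    for n in("isolator_box","isolator_grip","dock","bay_blue","bay_yellow","bay_purple","pad_blue","pad_yellow","pad_purple","spray","screwdriver"):
        print(n,[(round(d["score"],2),np.round(d["position"],3).tolist()) for d in finder.find_in(c,n)][:2])
E
```

```text
pics
{'clock': 0.0, 'joint_pos': [-1.128, 0.333, -0.065, 1.461, 0.022, 1.35, -0.089], 'joint_velocities': [-0.0, 0.0, 0.0, -0.001, -0.001, 0.0, 0.001], 'tau': [0.0, -62.544, 0.049, -39.162, 0.016, 0.01, -0.0], 'position': [0.281, 0.558, 0.404], 'ee_rot': [0.231, 0.973, -0.001, -0.0], 'ft_force': [0.88, 0.709, -1.128], 'torque': [0.022, 0.024, 0.009], 'grasp_force': 0.0, 'grip_width': 1.001}
top 57.497395435057214 317.2728626548534 207.07985465987304 [[-0.007, -1.0, 0.012], [-0.998, 0.006, -0.06], [0.06, -0.013, -0.998]] [-0.065, 0.571, 0.984]
isolator_box [(0.72, [0.53, -0.244, 0.04])]
isolator_grip [(0.86, [0.569, -0.259, 0.112])]
dock []
bay_blue [(0.62, [0.49, 0.374, 0.009]), (0.19, [0.772, -0.213, 0.023])]
bay_yellow [(0.6, [0.533, 0.114, 0.011])]
bay_purple [(0.21, [0.569, -0.259, 0.11]), (0.18, [0.385, -0.49, 0.127])]
pad_blue [(0.71, [0.469, -0.059, 0.034]), (0.56, [0.77, -0.214, 0.023])]
pad_yellow [(0.81, [0.549, 0.109, 0.035]), (0.68, [0.487, 0.378, 0.008])]
pad_purple [(0.8, [0.749, 0.109, 0.032]), (0.33, [0.532, -0.245, 0.038])]
spray [(0.55, [0.385, -0.49, 0.13])]
screwdriver [(0.96, [0.768, -0.213, 0.02])]
side 55.21522051258236 317.81723894397095 197.93731671290948 [[0.981, -0.194, -0.013], [-0.159, -0.763, -0.627], [0.112, 0.617, -0.779]] [-0.591, 0.107, 1.319]
isolator_box [(0.98, [0.533, -0.267, 0.04])]
isolator_grip []
dock [(0.57, [0.536, -0.075, 0.014])]
bay_blue [(0.89, [0.483, 0.374, 0.008]), (0.71, [0.772, -0.218, 0.022])]
bay_yellow [(0.84, [0.524, 0.091, 0.008])]
bay_purple [(0.95, [0.455, 0.245, 0.011])]
pad_blue [(0.77, [0.473, -0.072, 0.042])]
pad_yellow [(0.89, [0.548, 0.096, 0.04])]
pad_purple [(0.61, [0.753, 0.096, 0.034])]
spray [(0.57, [0.379, -0.516, 0.129])]
screwdriver []
```

View pics/top0.png

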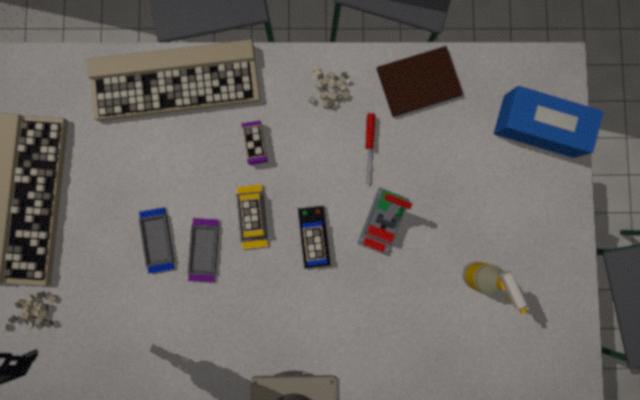

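View pics/side0.png

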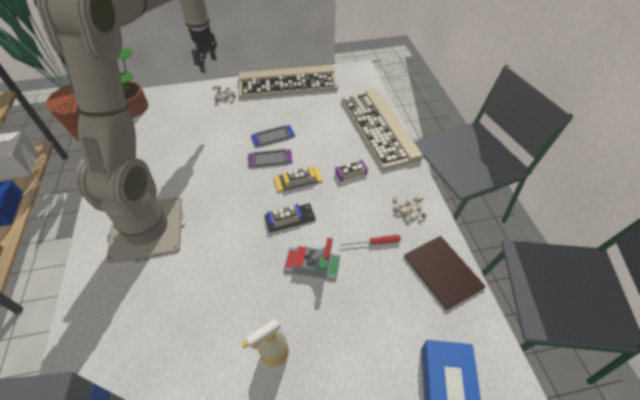

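The top view shows the blue bay at about (156,240), the purple bay at (204,250), the yellow bay at (252,216), the dock with the blue keypad at (314,237) and the isolator at (384,222). The lever leans to green/on. Next I'll get precise poses from colour blobs.

```bash
cat > h.py <<'E'
from workcell import manip, viewer, finder
import cv2, numpy as np
def cam(c):
    p=viewer.camera_params(c); f=200/np.tan(np.radians(p["vertical_fov"]/2)); return f,p["cx"],p["cy"],np.array(p["R"]),np.array(p["t"])
def p2w(c,uv,z):
    f,cx,cy,R,t=cam(c); d=R.T@np.array([(uv[0]-cx)/f,(uv[1]-cy)/f,1]); o=-R.T@t
    return o+d*(z-o[2])/d[2]
def w2p(c,X):
    f,cx,cy,R,t=cam(c); q=R@np.array(X)+t; return np.array([f*q[0]/q[2]+cx,f*q[1]/q[2]+cy])
RNG={"blue":(100,130),"yellow":(20,33),"purple":(135,160),"red":(-6,6),"green":(50,80)}
def blobs(im,col,box,smin=110,vmin=40,amin=12):
    x0,y0,x1,y1=box; h=cv2.cvtColor(im,cv2.COLOR_BGR2HSV).astype(int); H=h[...,0].copy(); H[H>172]-=180
    lo,hi=RNG[col]; m=((H>=lo)&(H<=hi)&(h[...,1]>smin)&(h[...,2]>vmin)).astype(np.uint8); k=np.zeros_like(m);k[y0:y1,x0:x1]=m[y0:y1,x0:x1]
    n,_,s,c=cv2.connectedComponentsWithStats(k)
    return [(c[i].round(2).tolist(),s[i].tolist()) for i in range(1,n) if s[i][4]>=amin]
E
python3 - <<'E'
from h import *
im=cv2.imread("pics/top0.png")
for c,b in(("blue",(130,195,185,285)),("yellow",(225,175,280,255)),("blue",(290,200,340,280)),("red",(290,200,340,280)),("red",(355,185,420,260)),("green",(355,185,420,260)),("green",(290,200,340,280))):
    print(c,blobs(im,c,b))
crop=lambda b:cv2.resize(im[b[1]:b[3],b[0]:b[2]],None,fx=8,fy=8,interpolation=cv2.INTER_CUBIC)
a=np.hstack([crop((230,178,275,253)),crop((295,200,335,275)) ,])
cv2.imwrite("pics/c1.png",cv2.resize(a,None,fx=1,fy=1)[:600,:800])
cv2.imwrite("pics/c2.png",crop((355,180,420,255)))
E
```

```text
blue [([152.05, 212.59], [140, 208, 25, 11, 165]), ([160.55, 267.33], [148, 262, 26, 11, 186])]
yellow [([249.33, 191.94], [237, 185, 26, 16, 331]), ([253.33, 232.97], [242, 229, 23, 9, 147]), ([254.55, 243.54], [242, 239, 26, 10, 209])]
blue [([311.47, 223.8], [301, 220, 22, 8, 120]), ([316.6, 262.42], [306, 259, 22, 8, 125])]
red []
red [([398.35, 201.43], [385, 195, 27, 14, 162]), ([380.63, 233.22], [367, 225, 28, 18, 284]), ([374.22, 244.11], [363, 237, 23, 15, 199])]
green [([383.13, 194.0], [381, 191, 6, 8, 23]), ([382.88, 204.94], [377, 200, 13, 11, 98]), ([399.3, 212.0], [396, 208, 7, 9, 40])]
green [([304.41, 212.26], [302, 210, 6, 6, 27])]
```

View pics/c1.png

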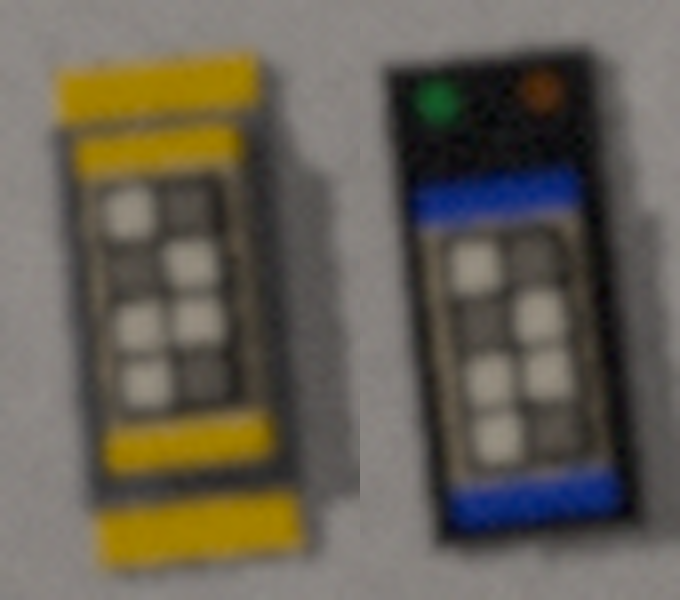

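View pics/c2.png

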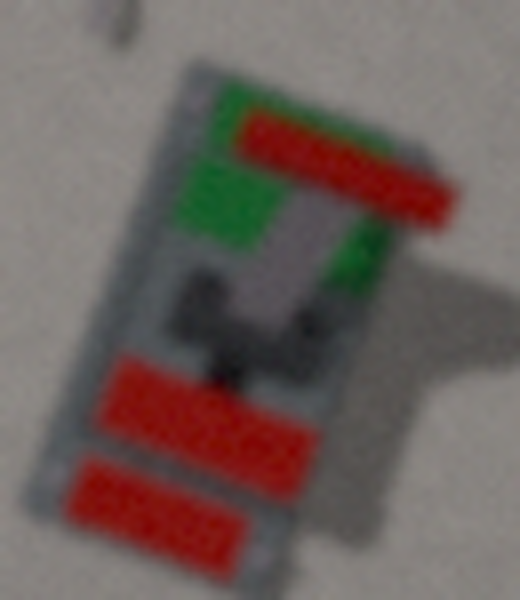

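Yellow crop: the keypad lies in its tray, with its bands at (249.3,196.1) and (253.3,233.0) full-image. Dock crop: the lamp end is up (+x), with blue bands at (311.5,223.8) and (316.6,262.4). Lever crop: the handle is over green, and the red plates are towards the robot.

Run:
```python
from h import *
def pair(n,a,b,z):
    A=p2w("top",a,z);B=p2w("top",b,z); d=A-B; print(n,"mid",((A+B)/2)[:2].round(4),"len",np.hypot(*d[:2]).round(4),"yaw",np.arctan2(d[1],d[0]).round(4))
pair("baybl",(152.05,212.59),(160.55,267.33),.01)
pair("bayye",(249.3,188.8),(254.6,243.7),.01)
pair("padye",(249.3,196.1),(253.33,232.97),.035)
pair("padbl",(311.47,223.8),(316.6,262.42),.035)
# dock outline from crop corners (lip z .013): tl(388,68) tr(592,48) br(635,520) bl(440,540) in c1
q=lambda x,y:(295+(x-360+.5)/8-.5,200+(y+.5)/8-.5)
for x,y in((388,68),(592,48),(635,520),(440,540)): print("dock corner",p2w("top",q(x,y),.013).round(4))
r=lambda x,y:(355+(x+.5)/8-.5,180+(y+.5)/8-.5)
print("grip",p2w("top",(398.35,201.43),.115).round(4))
for n,x,y,z in(("handleL",237,132,.115),("handleR",455,205,.115),("redtop",208,430,.04),("redfoot",157,520,.01),("green L-up corner",222,90,.01),("box TL",195,65,.01),("box BL",25,510,.01),("box BR",285,585,.01),("box TR",430,155,.01),("redtop",380.63,233.22,0)):
    print(n,p2w("top",r(x,y),z).round(4))
for n,uv,z in(("redtop",(380.63,233.22),.041),("redfoot",(374.22,244.11),.011)): print(n,p2w("top",uv,z).round(4))
```

```text
baybl mid [0.4836 0.3732] len 0.1518 yaw 0.173
bayye mid [0.547  0.1121] len 0.1523 yaw 0.1001
padye mid [0.5505 0.1097] len 0.1 yaw 0.1128
padbl mid [ 0.4728 -0.0586] len 0.1041 yaw 0.1266
dock corner [ 0.5683 -0.0152  0.013 ]
dock corner [ 0.5748 -0.0856  0.013 ]
dock corner [ 0.413  -0.0991  0.013 ]
dock corner [ 0.4068 -0.0324  0.013 ]
grip [ 0.5775 -0.2688  0.115 ]
handleL [ 0.5911 -0.2337  0.115 ]
handleR [ 0.5679 -0.3013  0.115 ]
redtop [ 0.4977 -0.237   0.04  ]
redfoot [ 0.4665 -0.2244  0.01  ]
green L-up corner [ 0.6152 -0.2495  0.01  ]
box TL [ 0.624  -0.2402  0.01  ]
box BL [ 0.4702 -0.1789  0.01  ]
box BR [ 0.4439 -0.2682  0.01  ]
box TR [ 0.5921 -0.3215  0.01  ]
redtop [ 0.5655 -0.3062  0.    ]
redtop [ 0.4979 -0.237   0.041 ]
redfoot [ 0.4678 -0.2244  0.011 ]
```

Run:
```python
from h import *
im=cv2.imread("pics/side0.png")
for n,c,b,z in(("bay","blue",(240,120,305,150),.01),("padbl","blue",(255,195,325,240),.035),("yel","yellow",(265,160,330,195),.035),("handle","red",(280,230,345,280),.11),("green","green",(280,230,345,290),.04)):
    for q,s in blobs(im,c,b): print(n,q,s[2:],p2w("side",q,z).round(4))
crop=cv2.resize(im[190:290,240:350],None,fx=7,fy=6,interpolation=cv2.INTER_CUBIC)
# overlay predictions from top estimate
for X in((.4728,-.0586,.045),(.5775,-.2688,.115)):
    u=w2p("side",X); cv2.drawMarker(crop,(int((u[0]-240+.5)*7),int((u[1]-190+.5)*6)),(255,0,255),0,20,1)
cv2.imwrite("pics/c3.png",crop)
print([w2p("top",(.569,-.259,.112)).round(1), w2p("top",(.469,-.059,.034)).round(1)])
```

```text
bay [289.94, 130.84] [7, 10, 32] [0.5596 0.3855 0.01  ]
bay [255.05, 139.88] [7, 11, 41] [0.4101 0.3603 0.01  ]
padbl [299.03, 210.67] [5, 12, 33] [ 0.5264 -0.0561  0.035 ]
padbl [269.75, 218.5] [5, 12, 36] [ 0.4236 -0.0687  0.035 ]
yel [314.93, 173.32] [13, 14, 96] [0.6129 0.1034 0.035 ]
yel [285.58, 178.85] [6, 13, 53] [0.5018 0.0986 0.035 ]
yel [278.38, 183.7] [8, 14, 69] [0.4727 0.0805 0.035 ]
handle [327.33, 248.98] [8, 20, 83] [ 0.5798 -0.2694  0.11  ]
handle [295.91, 257.33] [20, 21, 266] [ 0.4841 -0.2786  0.11  ]
[array([394.2, 204.9]), array([314.2, 244.4])]
```

View pics/c3.png

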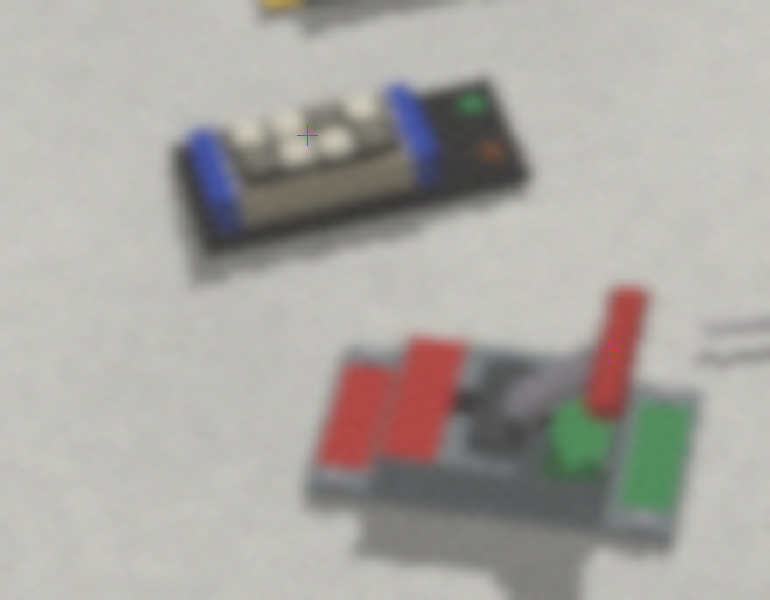

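Both cameras agree to a few mm. The box is at (.533,-.252) with yaw -.365, and the handle at (.579,-.269,.11). The tool's +x already points nearly along the box's -x, so I'll turn slightly and move with shut fingers to the green side of the lever.

>>> arm_command(plan=[{"dp": [0,0,0],"spin": -0.1},{"dp": [-33,-36,0],"spin": 0},{"dp": [-33,-36,0],"spin": 0},{"dp": [-33,-36,0],"spin": 0},{"dp": [-33,-36,0],"spin": 0}], grip=1, newtons=40)

```text
clock: 1.7
position: [0.3529, 0.3748, 0.4048]
ee_rot: [0.182, 0.983, 0.0, 0.0]
ft_force: [1.9, 0.6, 0.2]
grip_width: 0.146
grasp_force: 0.0
```

>>> arm_command(plan=[{"dp": [-33,-36,0],"spin": 0},{"dp": [-33,-36,0],"spin": 0},{"dp": [-33,-36,0],"spin": 0},{"dp": [-33,-36,0],"spin": 0},{"dp": [-33,-36,0],"spin": 0}])

```text
clock: 2.2
position: [0.4424, 0.1476, 0.4051]
ee_rot: [0.182, 0.983, 0.0, 0.0]
ft_force: [0.5, -0.4, 0.2]
grip_width: 0.004
grasp_force: 0.0
```

>>> arm_command(plan=[{"dp": [-33,-36,0],"spin": 0},{"dp": [-33,-36,0],"spin": 0},{"dp": [-33,-36,0],"spin": 0},{"dp": [-33,-36,0],"spin": 0},{"dp": [-33,-36,0],"spin": 0}])

```text
clock: 2.7
position: [0.5322, -0.0794, 0.4051]
ee_rot: [0.182, 0.983, 0.0, 0.001]
ft_force: [-0.2, 0.7, -0.3]
grip_width: 0.002
grasp_force: 0.0
```

>>> arm_command(plan=[{"dp": [-31,-32,0],"spin": 0},{"dp": [-31,-32,0],"spin": 0},{"dp": [-30,-32,0],"spin": 0},{"dp": [-30,-33,0],"spin": 0},{"dp": [-30,-32,0],"spin": 0}])

```text
clock: 3.2
position: [0.6168, -0.2837, 0.4046]
ee_rot: [0.182, 0.983, 0.0, 0.0]
ft_force: [0.2, 0.2, 0.2]
grip_width: -0.003
grasp_force: 0.0
```

>>> arm_command(plan=[{"dp": [0,0,49],"spin": 0},{"dp": [0,0,49],"spin": 0},{"dp": [0,0,49],"spin": 0},{"dp": [0,0,0],"spin": 0}])

```text
clock: 3.6
position: [0.6143, -0.2806, 0.2506]
ee_rot: [0.182, 0.983, 0.001, -0.006]
ft_force: [-1.0, 1.2, -0.0]
grip_width: -0.004
grasp_force: 0.0
```

Run:
```python
from h import *
im=viewer.camera("side"); cv2.imwrite("pics/s1.png",cv2.resize(im[180:300,240:400],None,fx=5,fy=5,interpolation=cv2.INTER_CUBIC))
```

```text
(no output)
```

View pics/s1.png

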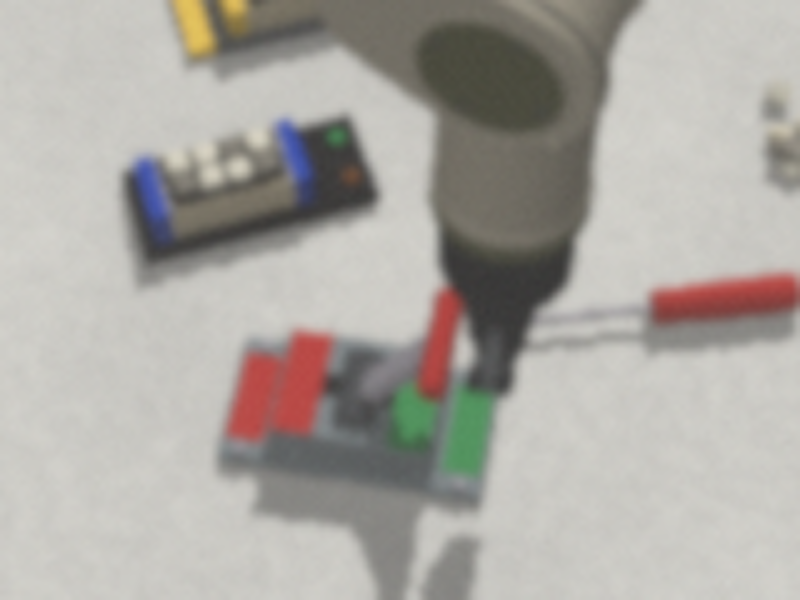

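The fingertips stand on the green side of the bar (bar ~ (440,345), tips ~ (490,380) in the crop). I'll push towards red.

>>> arm_command(plan=[{"dp": [15,0,0],"spin": 0},{"dp": [15,0,0],"spin": 0},{"dp": [15,0,0],"spin": 0},{"dp": [15,0,0],"spin": 0},{"dp": [15,0,0],"spin": 0}])

```text
clock: 4.15
position: [0.547, -0.256, 0.2621]
ee_rot: [0.182, 0.983, -0.0, 0.003]
ft_force: [0.1, -0.1, 0.3]
grip_width: -0.004
grasp_force: 0.0
```

>>> arm_command(plan=[{"dp": [12,0,0],"spin": 0},{"dp": [10,0,0],"spin": 0},{"dp": [0,0,0],"spin": 0},{"dp": [0,0,-40],"spin": 0},{"dp": [0,0,-45],"spin": 0}])

```text
clock: 4.65
position: [0.5257, -0.2474, 0.3438]
ee_rot: [0.182, 0.983, -0.0, -0.001]
ft_force: [1.5, 0.1, 0.2]
grip_width: 0.001
grasp_force: 0.0
```

>>> arm_command(plan=[{"dp": [0,0,-30],"spin": -0.15},{"dp": [0,0,0],"spin": -0.15},{"dp": [0,0,0],"spin": -0.15},{"dp": [0,0,0],"spin": -0.04}], grip=-1)

```text
clock: 5.05
position: [0.5261, -0.2479, 0.3743]
ee_rot: [-0.065, 0.998, -0.0, 0.001]
ft_force: [0.2, 0.3, -0.3]
grip_width: 0.683
grasp_force: 0.0
```

```bash
cat >> h.py <<'E'
def go(x,y,z=None,yaw=None):
    o=manip.get_obs(); q=o["ee_rot"]; p=o["position"]; a=2*np.arctan2(q[1],q[0])-np.pi/2
    ey=np.array([np.cos(a),np.sin(a)]); ex=np.array([2*q[0]**2-1,2*q[0]*q[1]])/(q[0]**2+q[1]**2); ey=np.array([2*q[0]*q[1],2*q[1]**2-1])
    d=np.array([x,y])-p[:2]; a=np.arctan2(ey[1],ey[0])
    print("tool shift mm",(1e3*np.array([d@ex,d@ey,0 if z is None else p[2]-z])).round(1),"spin",None if yaw is None else round((a-(np.pi/2+yaw)+np.pi/2)%np.pi-np.pi/2,3),"at",np.round(p,4),"yaw",round(a-np.pi/2,3))
E
python3 - <<'E'
from h import *
im=viewer.camera("side"); print("red",blobs(im,"red",(270,220,350,290)),"green",blobs(im,"green",(270,220,350,290)))
c,s=np.cos(.365),np.sin(.365)
print("expect handle px",w2p("side",(.5326-.0508*c,-.2522+.0508*s,.109)))
cv2.imwrite("pics/s2.png",im)
go(.4735,-.060,.26,.118)
E
```

```text
red [([294.19, 254.85], [286, 234, 18, 34, 271])] green []
expect handle px [293.9177321  244.66187244]
tool shift mm [ 28.  193.1 114.1] spin 0.011 at [ 0.5261 -0.2479  0.3741] yaw 0.129
```

Handle is over red as expected. Now to above the blue keypad.

>>> arm_command(plan=[{"dp": [7,48,0],"spin": 0.01},{"dp": [7,48,0],"spin": 0},{"dp": [7,48,0],"spin": 0},{"dp": [7,48,30],"spin": 0},{"dp": [0,1,40],"spin": 0}])

```text
clock: 5.6
position: [0.4776, -0.0597, 0.3085]
ee_rot: [-0.06, 0.998, 0.001, 0.003]
ft_force: [1.2, 0.2, -0.6]
grip_width: 1.0
grasp_force: 0.0
```

Run:
```python
from h import *
go(.4735,-.060,.187,.118)
im=viewer.camera("side"); cv2.imwrite("pics/s3.png",cv2.resize(im[170:290,230:390],None,fx=5,fy=5,interpolation=cv2.INTER_CUBIC))
```

```text
tool shift mm [  4.1   0.2 121.5] spin 0.002 at [ 0.4776 -0.0597  0.3085] yaw 0.12
```

View pics/s3.png

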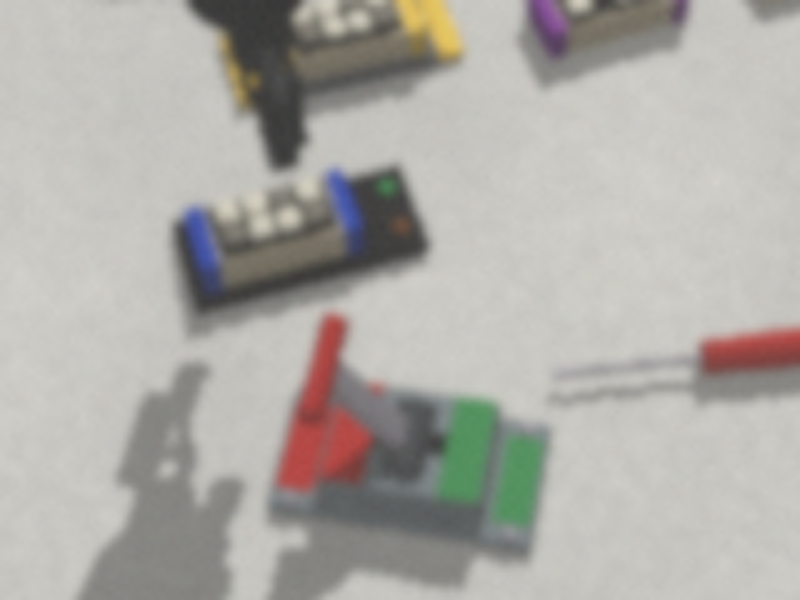

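The lever is fully over on red and the gripper is above the blue keypad. Descend and grip.

>>> arm_command(plan=[{"dp": [2,0,40],"spin": 0},{"dp": [0,0,40],"spin": 0},{"dp": [0,0,25],"spin": 0},{"dp": [0,0,15],"spin": 0},{"dp": [0,0,0],"spin": 0}])

```text
clock: 6.15
position: [0.475, -0.0659, 0.1857]
ee_rot: [-0.056, 0.998, -0.0, -0.001]
ft_force: [0.1, 0.6, -0.1]
grip_width: 1.003
grasp_force: 0.0
```

>>> arm_command(plan=[{"dp": [0,0,0],"spin": 0},{"dp": [0,0,0],"spin": 0},{"dp": [0,0,0],"spin": 0},{"dp": [0,0,0],"spin": 0},{"dp": [0,0,0],"spin": 0}], grip=1, newtons=30)

```text
clock: 6.65
position: [0.4758, -0.0646, 0.188]
ee_rot: [-0.057, 0.998, 0.001, 0.001]
ft_force: [-1.7, 3.0, 6.7]
grip_width: 0.6
grasp_force: 30.9
```

>>> arm_command(plan=[{"dp": [0,0,-15],"spin": 0},{"dp": [0,0,-30],"spin": 0},{"dp": [0,0,-40],"spin": 0},{"dp": [0,0,-15],"spin": -0.05},{"dp": [0,0,0],"spin": 0}])

```text
clock: 7.15
position: [0.4757, -0.0654, 0.2893]
ee_rot: [-0.082, 0.997, 0.0, 0.003]
ft_force: [-0.4, 0.5, -2.5]
grip_width: 0.602
grasp_force: 33.4
```

Run:
```python
from h import *
go(.4842,.3731,.288,.17); print(manip.get_obs()["grasp_force"])
im=viewer.camera("side"); cv2.imwrite("pics/s4.png",cv2.resize(im[150:250,230:350],None,fx=6,fy=6,interpolation=cv2.INTER_CUBIC))
```

```text
tool shift mm [-80.3 431.1   1.3] spin -0.005 at [ 0.4757 -0.0654  0.2893] yaw 0.165
33.43634068965912
```

View pics/s4.png

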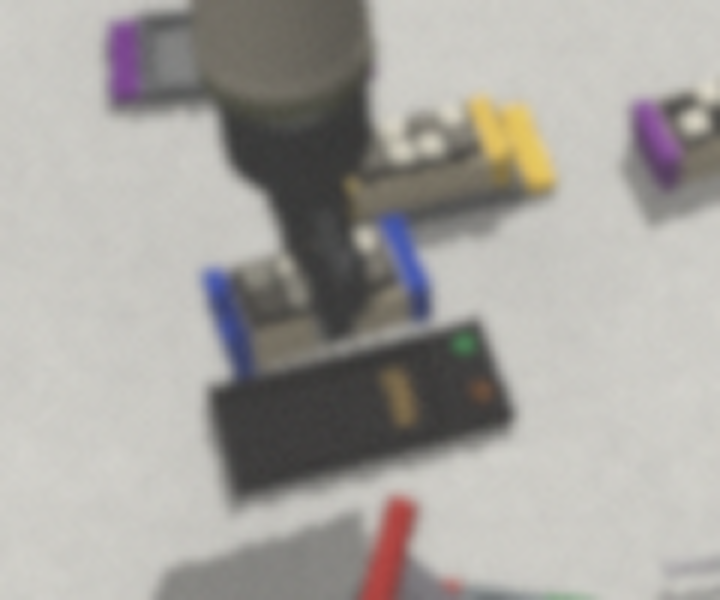

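The keypad is held level, and the dock is empty. I'll carry it to the blue tray.

>>> arm_command(plan=[{"dp": [-9,40,0],"spin": -0.005},{"dp": [-9,48,0],"spin": 0},{"dp": [-9,48,0],"spin": 0},{"dp": [-9,48,0],"spin": 0},{"dp": [-9,48,0],"spin": 0}])

```text
clock: 7.7
position: [0.4796, 0.1728, 0.2849]
ee_rot: [-0.084, 0.996, -0.0, -0.001]
ft_force: [1.3, 0.0, -2.5]
grip_width: 0.604
grasp_force: 33.4
```

>>> arm_command(plan=[{"dp": [-9,48,0],"spin": 0},{"dp": [-9,48,0],"spin": 0},{"dp": [-9,48,0],"spin": 0},{"dp": [-8,48,0],"spin": 0},{"dp": [0,7,0],"spin": 0}])

```text
clock: 8.2
position: [0.4786, 0.3796, 0.2841]
ee_rot: [-0.088, 0.996, 0.001, -0.001]
ft_force: [-0.6, -0.1, -2.5]
grip_width: 0.601
grasp_force: 33.4
```

Run:
```python
from h import *
im=viewer.camera("side"); go(.4842,.3731,.187,.17); z=manip.get_obs()["position"][2]-.188+.035
B=blobs(im,"blue",(230,60,320,200),amin=8); print([(q,s[2:]) for q,s in B],z)
for q,s in B: print(p2w("side",q,z).round(4),p2w("side",q,.01).round(4))
# dock pocket from top
im=viewer.camera("top"); cv2.imwrite("pics/t2.png",im)
```

```text
tool shift mm [-4.2 -5.4 97. ] spin 0.004 at [0.4791 0.3777 0.284 ] yaw 0.174
[([279.33, 108.67], [4, 6, 9]), ([255.0, 115.2], [3, 7, 10]), ([289.94, 130.84], [7, 10, 32]), ([255.0, 139.88], [7, 11, 42])] 0.13096923131060054
[0.5257 0.3857 0.131 ] [0.5353 0.5416 0.01  ]
[0.4274 0.3657 0.131 ] [0.4246 0.5191 0.01  ]
[0.5472 0.2471 0.131 ] [0.5596 0.3855 0.01  ]
[0.4143 0.2248 0.131 ] [0.4099 0.3603 0.01  ]
```

>>> arm_command(plan=[{"dp": [-6,-5,30],"spin": 0.004},{"dp": [0,0,25],"spin": 0},{"dp": [0,0,15],"spin": 0},{"dp": [0,0,0],"spin": 0},{"dp": [0,0,0],"spin": 0}])

```text
clock: 8.8
position: [0.4884, 0.3688, 0.2168]
ee_rot: [-0.082, 0.997, -0.0, 0.0]
ft_force: [0.3, 0.3, -1.6]
grip_width: 0.598
grasp_force: 33.3
```

Run:
```python
from h import *
im=viewer.camera("side"); go(.4862,.3735,.188,.17); z=manip.get_obs()["position"][2]-.188+.035
for q,s in blobs(im,"blue",(230,60,320,200),amin=8): print(q,s[2:],p2w("side",q,z).round(4))
```

```text
tool shift mm [ 1.7  4.6 29.5] spin -0.005 at [0.4886 0.3692 0.2175] yaw 0.165
[288.29, 129.04] [12, 15, 48] [0.5491 0.3352 0.0645]
[260.0, 130.0] [3, 8, 12] [0.437  0.3532 0.0645]
[254.65, 139.15] [6, 10, 34] [0.4109 0.3037 0.0645]
```

>>> arm_command(plan=[{"dp": [2,5,4],"spin": -0.005},{"dp": [0,0,0],"spin": 0},{"dp": [0,0,0],"spin": 0}])

```text
clock: 9.15
position: [0.4851, 0.3744, 0.2128]
ee_rot: [-0.085, 0.996, 0.0, 0.0]
ft_force: [0.0, -0.3, -2.1]
grip_width: 0.599
grasp_force: 33.3
```

Run:
```python
from h import *
go(.4862,.3735,.188,.17); go(.4862,.3735,.188,.17)
```

```text
tool shift mm [-0.9 -1.  24.8] spin 0.001 at [0.4851 0.3744 0.2128] yaw 0.171
tool shift mm [-0.9 -1.  24.8] spin 0.001 at [0.4851 0.3744 0.2128] yaw 0.171
```

Well centred; lower slowly and watch the force.

>>> arm_command(plan=[{"dp": [-1,-1,8],"spin": 0},{"dp": [0,0,6],"spin": 0},{"dp": [0,0,5],"spin": 0},{"dp": [0,0,3],"spin": 0},{"dp": [0,0,0],"spin": 0}])

```text
clock: 9.65
position: [0.4863, 0.3729, 0.1897]
ee_rot: [-0.085, 0.996, -0.0, -0.0]
ft_force: [-0.6, 0.1, -2.7]
grip_width: 0.601
grasp_force: 33.4
```

>>> arm_command(plan=[{"dp": [0,0,2],"spin": 0},{"dp": [0,0,0],"spin": 0}])

```text
clock: 9.85
position: [0.4865, 0.3731, 0.1884]
ee_rot: [-0.085, 0.996, 0.0, 0.0]
ft_force: [-0.1, -0.6, -3.1]
grip_width: 0.603
grasp_force: 33.4
```

>>> arm_command(plan=[{"dp": [0,0,1],"spin": 0},{"dp": [0,0,1],"spin": 0},{"dp": [0,0,0],"spin": 0}])

```text
clock: 10.15
position: [0.4866, 0.3731, 0.1881]
ee_rot: [-0.085, 0.996, 0.0, 0.0]
ft_force: [-5.8, -4.6, 13.0]
grip_width: 0.602
grasp_force: 35.2
```

>>> arm_command(plan=[{"dp": [0,0,1],"spin": 0},{"dp": [0,0,0],"spin": 0}])

```text
clock: 10.35
position: [0.4866, 0.3731, 0.1881]
ee_rot: [-0.085, 0.996, 0.0, 0.0]
ft_force: [-10.8, -8.1, 24.7]
grip_width: 0.6
grasp_force: 36.4
```

>>> arm_command(plan=[{"dp": [0,0,-2],"spin": 0},{"dp": [0,0,0],"spin": 0},{"dp": [0,0,0],"spin": 0},{"dp": [0,0,0],"spin": 0},{"dp": [0,0,0],"spin": 0}], grip=-1)

```text
clock: 10.85
position: [0.4865, 0.3731, 0.1872]
ee_rot: [-0.085, 0.996, -0.0, -0.0]
ft_force: [0.3, -1.2, 0.9]
grip_width: 1.001
grasp_force: 0.0
```

>>> arm_command(plan=[{"dp": [0,0,-10],"spin": 0},{"dp": [0,0,-40],"spin": 0},{"dp": [0,0,-40],"spin": 0},{"dp": [0,0,-20],"spin": 0.06},{"dp": [0,0,0],"spin": 0}])

```text
clock: 11.35
position: [0.4874, 0.3736, 0.302]
ee_rot: [-0.054, 0.999, 0.002, 0.003]
ft_force: [0.5, 0.5, 0.3]
grip_width: 1.002
grasp_force: 0.0
```

Run:
```python
from h import *
go(.550,.110,.29,.108)
im=viewer.camera("side"); a=cv2.resize(im[100:170,225:315],None,fx=6,fy=6,interpolation=cv2.INTER_CUBIC)
t=cv2.imread("pics/t2.png"); b=cv2.resize(t[200:270,295:335],None,fx=6,fy=6,interpolation=cv2.INTER_CUBIC)
cv2.imwrite("pics/m1.png",np.hstack([a,b]))
for q,s in blobs(im,"blue",(230,100,320,160),amin=8): print(q,s[2:],p2w("side",q,.035).round(4))
```

```text
tool shift mm [ -33.8 -268.9   12. ] spin 0.0 at [0.4874 0.3736 0.302 ] yaw 0.108
[288.29, 130.06] [11, 10, 48] [0.5511 0.3631 0.035 ]
[260.41, 134.64] [4, 8, 22] [0.4354 0.3591 0.035 ]
[255.14, 139.86] [7, 11, 43] [0.4114 0.3323 0.035 ]
```

View pics/m1.png

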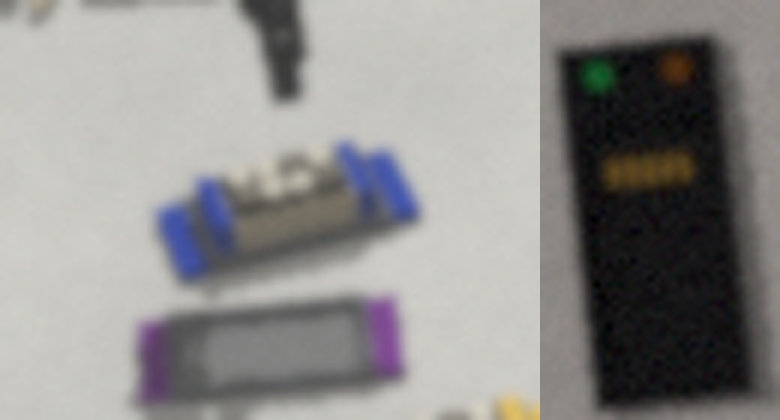

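The blue keypad sits centred and flat in the blue tray (bands mid ~286 vs tag mid ~289 in the crop), and the dock is empty. Next is the yellow keypad.

>>> arm_command(plan=[{"dp": [-6,-40,0],"spin": 0},{"dp": [-6,-48,0],"spin": 0},{"dp": [-6,-48,0],"spin": 0},{"dp": [-6,-48,0],"spin": 0},{"dp": [-5,-48,0],"spin": 0}])

```text
clock: 11.9
position: [0.5406, 0.1436, 0.2965]
ee_rot: [-0.056, 0.998, -0.0, -0.001]
ft_force: [0.3, 0.5, -0.8]
grip_width: 1.002
grasp_force: 0.0
```

>>> arm_command(plan=[{"dp": [-5,-37,20],"spin": 0},{"dp": [0,0,30],"spin": 0},{"dp": [0,0,0],"spin": 0},{"dp": [0,0,0],"spin": 0}])

```text
clock: 12.3
position: [0.5494, 0.1102, 0.247]
ee_rot: [-0.056, 0.998, -0.0, -0.001]
ft_force: [0.2, 1.2, 0.6]
grip_width: 0.997
grasp_force: 0.0
```

Run:
```python
from h import *
go(.550,.110,.187,.108)
t=cv2.imread("pics/t2.png"); g=cv2.cvtColor(t,cv2.COLOR_BGR2HSV)[...,2]; r=g[195:280,285:345]
k=(cv2.GaussianBlur(r,(0,0),1)<75).astype(np.uint8); n,l,s,c=cv2.connectedComponentsWithStats(k); i=1+s[1:,4].argmax()
pts=np.argwhere(cv2.morphologyEx((l==i).astype(np.uint8),cv2.MORPH_CLOSE,np.ones((9,9))))[:,::-1]
w=np.array([p2w("top",(u+285,v+195),.013)[:2] for u,v in pts]); 
(cx,cy),wh,a=cv2.minAreaRect((w*1000).astype(np.float32)); print("dock rect",cx,cy,wh,a,"cent",w.mean(0))
C,S=w.mean(0),np.linalg.eigh(np.cov(w.T))[1][:,1]; S*=np.sign(S[0]); print("yaw",np.arctan2(S[1],S[0]),"pocket",C-.017*S)
```

```text
tool shift mm [-0.5 -0.3 60. ] spin 0.004 at [0.5494 0.1102 0.247 ] yaw 0.112
dock rect 489.2341003417969 -59.724586486816406 (165.1990509033203, 74.36779022216797) 6.136701583862305 cent [ 0.48864899 -0.05962492]
yaw 0.1110131243556452 pocket [ 0.47175363 -0.06150827]
```

>>> arm_command(plan=[{"dp": [0,0,25],"spin": 0},{"dp": [0,0,20],"spin": 0},{"dp": [0,0,14],"spin": 0},{"dp": [0,0,0],"spin": 0},{"dp": [0,0,0],"spin": 0}])

```text
clock: 12.8
position: [0.5502, 0.11, 0.1893]
ee_rot: [-0.056, 0.998, 0.0, 0.0]
ft_force: [0.2, -0.1, 0.8]
grip_width: 0.993
grasp_force: 0.0
```

>>> arm_command(plan=[{"dp": [0,0,0],"spin": 0},{"dp": [0,0,0],"spin": 0},{"dp": [0,0,0],"spin": 0},{"dp": [0,0,0],"spin": 0},{"dp": [0,0,0],"spin": 0}], grip=1, newtons=30)

```text
clock: 13.3
position: [0.5503, 0.1096, 0.1894]
ee_rot: [-0.055, 0.998, 0.0, 0.001]
ft_force: [-2.4, -0.0, 7.4]
grip_width: 0.604
grasp_force: 31.4
```

>>> arm_command(plan=[{"dp": [0,0,-12],"spin": 0},{"dp": [0,0,-25],"spin": 0},{"dp": [0,0,-35],"spin": 0},{"dp": [0,0,-18],"spin": 0},{"dp": [0,0,0],"spin": 0}])

```text
clock: 13.8
position: [0.5507, 0.1095, 0.2818]
ee_rot: [-0.055, 0.998, 0.001, 0.003]
ft_force: [-0.3, 0.1, -2.7]
grip_width: 0.605
grasp_force: 32.9
```

Run:
```python
from h import *
o=manip.get_obs(); go(.4728,-.0618,.189,.112); z=o["position"][2]-.1894+.035; print(o["grasp_force"])
im=viewer.camera("side"); bx=(255,120,340,200)
for q,s in blobs(im,"yellow",bx,amin=10): print(q,s[2:],p2w("side",q,z).round(4))
```

```text
tool shift mm [  96.2 -161.7   92.8] spin -0.002 at [0.5507 0.1095 0.2818] yaw 0.11
32.87199676036835
[310.97, 154.67] [6, 13, 33] [0.6018 0.1107 0.1274]
[283.69, 160.75] [6, 14, 48] [0.5028 0.1009 0.1274]
[317.36, 174.34] [8, 14, 53] [0.6057 0.0137 0.1274]
[278.27, 183.6] [8, 14, 67] [ 4.704e-01 -4.000e-04  1.274e-01]
```

>>> arm_command(plan=[{"dp": [24,-40,0],"spin": 0},{"dp": [24,-41,0],"spin": 0},{"dp": [24,-41,0],"spin": 0},{"dp": [24,-40,0],"spin": 0},{"dp": [0,0,0],"spin": 0}])

```text
clock: 14.35
position: [0.4692, -0.0679, 0.2771]
ee_rot: [-0.051, 0.999, -0.001, -0.002]
ft_force: [0.4, 0.9, -2.2]
grip_width: 0.602
grasp_force: 32.8
```

>>> arm_command(plan=[{"dp": [0,0,30],"spin": 0},{"dp": [0,0,25],"spin": 0},{"dp": [0,0,12],"spin": 0},{"dp": [0,0,0],"spin": 0},{"dp": [0,0,0],"spin": 0}])

```text
clock: 14.85
position: [0.4724, -0.0621, 0.2116]
ee_rot: [-0.055, 0.998, -0.0, -0.0]
ft_force: [0.2, 1.0, -1.5]
grip_width: 0.602
grasp_force: 32.7
```

Run:
```python
from h import *
go(.4728,-.0618,.1905,.112)
```

```text
tool shift mm [-0.4  0.3 21.1] spin -0.002 at [ 0.4724 -0.0621  0.2116] yaw 0.11
```

>>> arm_command(plan=[{"dp": [0,0,8],"spin": 0},{"dp": [0,0,6],"spin": 0},{"dp": [0,0,4],"spin": 0},{"dp": [0,0,2],"spin": 0},{"dp": [0,0,0],"spin": 0}])

```text
clock: 15.35
position: [0.4722, -0.0621, 0.1912]
ee_rot: [-0.055, 0.998, 0.0, -0.0]
ft_force: [0.5, -0.1, -2.0]
grip_width: 0.601
grasp_force: 32.8
```

>>> arm_command(plan=[{"dp": [0,0,1],"spin": 0},{"dp": [0,0,1],"spin": 0},{"dp": [0,0,0],"spin": 0}])

```text
clock: 15.65
position: [0.4724, -0.0621, 0.1895]
ee_rot: [-0.055, 0.998, 0.0, 0.0]
ft_force: [-0.0, 0.1, -1.8]
grip_width: 0.603
grasp_force: 32.8
```

>>> arm_command(plan=[{"dp": [0,0,1],"spin": 0},{"dp": [0,0,1],"spin": 0},{"dp": [0,0,0],"spin": 0}])

```text
clock: 15.95
position: [0.4725, -0.0623, 0.1893]
ee_rot: [-0.055, 0.998, 0.001, -0.0]
ft_force: [-13.6, 0.9, 32.5]
grip_width: 0.605
grasp_force: 36.7
```

It's seated at the same height it was picked from. Release and retreat.

>>> arm_command(plan=[{"dp": [0,0,-2],"spin": 0},{"dp": [0,0,0],"spin": 0},{"dp": [0,0,0],"spin": 0},{"dp": [0,0,0],"spin": 0},{"dp": [0,0,0],"spin": 0}], grip=-1)

```text
clock: 16.45
position: [0.4722, -0.0621, 0.1892]
ee_rot: [-0.055, 0.998, 0.0, -0.0]
ft_force: [-0.1, 0.3, 0.5]
grip_width: 1.0
grasp_force: 0.0
```

>>> arm_command(plan=[{"dp": [0,0,-10],"spin": 0},{"dp": [0,0,-45],"spin": 0},{"dp": [0,0,-45],"spin": 0},{"dp": [0,0,-45],"spin": 0},{"dp": [0,0,-20],"spin": 0}])

```text
clock: 16.95
position: [0.4727, -0.0626, 0.3592]
ee_rot: [-0.055, 0.998, 0.0, 0.003]
ft_force: [-0.0, -1.0, -0.2]
grip_width: 1.0
grasp_force: 0.0
```

>>> arm_command(plan=[{"dp": [0,0,0],"spin": 0.15},{"dp": [0,0,0],"spin": 0.15},{"dp": [0,0,0],"spin": 0.15},{"dp": [0,0,0],"spin": 0.03},{"dp": [0,0,0],"spin": 0}], grip=1)

```text
clock: 17.45
position: [0.4722, -0.0622, 0.3548]
ee_rot: [0.183, 0.983, 0.0, 0.0]
ft_force: [-0.6, 0.8, -0.7]
grip_width: 0.145
grasp_force: 0.0
```

Run:
```python
from h import *
im=viewer.camera("side"); cv2.imwrite("pics/s6.png",cv2.resize(im[110:280,230:350],None,fx=3.5,fy=3.5,interpolation=cv2.INTER_CUBIC))
c,s=np.cos(.365),np.sin(.365); B=np.array([.5326,-.2522])
P=B-.092*np.array([c,-s]); print(P); go(*P,.255,-.365)
```

```text
[ 0.44666061 -0.21936066]
tool shift mm [ -32.4 -155.9   99.7] spin -0.001 at [ 0.4722 -0.0622  0.3547] yaw -0.366
```

View pics/s6.png

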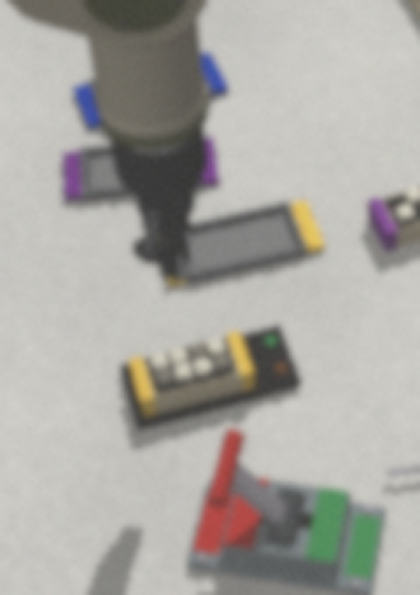

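The yellow keypad sits flat in the dock and the lever is still on red. Now I'll take the shut fingers to the red side of the lever.

>>> arm_command(plan=[{"dp": [-8,-39,0],"spin": 0},{"dp": [-8,-39,0],"spin": 0},{"dp": [-8,-39,0],"spin": 0},{"dp": [-8,-39,0],"spin": 0},{"dp": [0,0,0],"spin": 0}])

```text
clock: 18.0
position: [0.4438, -0.2243, 0.3548]
ee_rot: [0.186, 0.983, -0.001, 0.0]
ft_force: [-0.5, 0.6, 0.1]
grip_width: 0.004
grasp_force: 0.0
```

>>> arm_command(plan=[{"dp": [0,0,35],"spin": 0},{"dp": [0,0,35],"spin": 0},{"dp": [0,0,28],"spin": 0},{"dp": [0,0,0],"spin": 0}])

```text
clock: 18.4
position: [0.4446, -0.2181, 0.2534]
ee_rot: [0.182, 0.983, 0.0, -0.003]
ft_force: [-0.9, 0.8, 0.5]
grip_width: -0.003
grasp_force: 0.0
```

>>> arm_command(plan=[{"dp": [-15,0,0],"spin": 0},{"dp": [-15,0,0],"spin": 0},{"dp": [-15,0,0],"spin": 0},{"dp": [-15,0,0],"spin": 0},{"dp": [-15,0,0],"spin": 0}])

```text
clock: 18.9
position: [0.5167, -0.2463, 0.2583]
ee_rot: [0.183, 0.983, 0.0, 0.001]
ft_force: [-1.2, -0.0, 0.3]
grip_width: 0.002
grasp_force: 0.0
```

>>> arm_command(plan=[{"dp": [-15,0,0],"spin": 0},{"dp": [-14,0,0],"spin": 0},{"dp": [0,0,0],"spin": 0},{"dp": [0,0,-40],"spin": 0},{"dp": [0,0,-45],"spin": 0}])

```text
clock: 19.4
position: [0.5419, -0.2562, 0.3421]
ee_rot: [0.183, 0.983, 0.0, -0.002]
ft_force: [0.8, -0.9, 0.5]
grip_width: -0.005
grasp_force: 0.0
```

>>> arm_command(plan=[{"dp": [40,0,-30],"spin": 0},{"dp": [40,20,-30],"spin": 0},{"dp": [0,48,0],"spin": 0},{"dp": [0,48,0],"spin": 0},{"dp": [0,48,0],"spin": 0}])

```text
clock: 19.9
position: [0.5289, -0.0757, 0.4012]
ee_rot: [0.184, 0.983, 0.001, 0.001]
ft_force: [0.9, -0.5, -0.1]
grip_width: 0.003
grasp_force: 0.0
```

Run:
```python
from h import *
im=viewer.camera("side"); t=viewer.camera("top")
c,s=np.cos(.365),np.sin(.365)
X=(.5326+.0508*c,-.2522-.0508*s,.109)
print("side red",blobs(im,"red",(280,225,350,290)),w2p("side",X)); print("top red",blobs(t,"red",(355,180,420,260)),w2p("top",X))
print("top blue",blobs(t,"blue",(130,195,185,285)),"top yellow",blobs(t,"yellow",(290,200,340,280)))
print("side yel",[(q,s[2:],p2w("side",q,.035).round(4)) for q,s in blobs(im,"yellow",(255,195,325,240))])
print("side blue",[(q,s[2:],p2w("side",q,.035).round(4)) for q,s in blobs(im,"blue",(240,115,305,150),amin=8)])
```

```text
side red [([327.33, 248.98], [324, 239, 8, 20, 83]), ([295.92, 257.36], [286, 247, 20, 21, 265])] [327.48727087 249.39275361]
top red [([398.47, 201.47], [385, 195, 27, 14, 163]), ([380.58, 233.19], [367, 225, 28, 18, 286]), ([374.72, 244.2], [365, 237, 21, 15, 189])] [398.38215451 200.58951946]
top blue [([152.05, 212.59], [140, 208, 25, 10, 165]), ([151.26, 220.89], [140, 218, 24, 7, 108]), ([157.5, 258.65], [146, 255, 24, 8, 121]), ([160.57, 267.15], [148, 262, 26, 11, 191])] top yellow []
side yel [([299.14, 212.22], [7, 15, 58], array([ 0.5257, -0.0628,  0.035 ])), ([269.98, 219.49], [7, 15, 63], array([ 0.4239, -0.0729,  0.035 ]))]
side blue [([260.48, 134.83], [4, 9, 23], array([0.4356, 0.3579, 0.035 ])), ([255.09, 139.86], [7, 11, 44], array([0.4112, 0.3324, 0.035 ]))]
```

Run:
```python
from h import *
for z in(.035,.043):
    A=p2w("top",(151.26,220.89),z);B=p2w("top",(157.5,258.65),z);d=A-B; print(((A+B)/2).round(4),np.hypot(*d[:2]).round(4),np.arctan2(d[1],d[0]).round(3))
R=np.array([np.cos(.17),np.sin(.17)])
m=((p2w("top",(151.26,220.89),.035)+p2w("top",(157.5,258.65),.035))/2)[:2]-[.4838,.3732]
off=(m@R,m@[-R[1],R[0]]); print(off)
if abs(off[0])<.006 and abs(off[1])<.008: print(manip.hand_in())
```

```text
[0.4846 0.3677 0.035 ] 0.1023 0.183
[0.4848 0.3642 0.043 ] 0.1015 0.183
(np.float64(-0.00012741915194850533), np.float64(-0.005571120589554795))
the job is handed in; nothing more can be done
None
```

The job is handed in at about 20 s: lever thrown to off, blue keypad moved to the blue tray, yellow keypad laid in the dock, and lever back fully on. Both keypads look flat in their pockets, though the last picture put the blue one about 5.6 mm off its tray's centre across the width, roughly the 5 mm play there.

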